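# Find the concealed catch of the desk charging box

### The arm

A 7-joint arm with a two-finger parallel gripper is mounted at the origin on the work surface. World frame = base frame: x ahead of the robot, y to its left, z up, the work surface at z = 0. Lengths are in m, angles in degrees, forces in N, time in s.
With the tool pointing down it reaches from about 0.425 to 0.875 m from the base axis. Payload 4.7 kg.
Tool frame: the origin (TCP) lies at the centre of the arm's flange, where the gripper is bolted on; the fingertips stand 182 mm ahead of it and the grasp point (between the pads) lies 164 mm ahead of it; z points along the fingers, y is the line along which they close (so a half turn about z gives the same grasp; the last joint's range is limited). The gripper opens to 87 mm and grips with 3 to 60 N. Pads are 19 mm wide; open, the fingers measure 117 mm over their backs; the gripper's body (75 mm by 190 mm) begins 51 mm behind the grasp point.
Start: joints at [-66.629, 18.392, -4.016, 83.108, 1.295, 78.541, -3.26], TCP at [0.249, 0.6, 0.405] pointing down, gripper open.
Joint ranges: [-163.93, 163.93], [-17.29, 119.83], [-79.2, 71.16], [3.27, 140.29], [-89.18, 269.18], [5.43, 117.66], [-154.24, 154.24]. Speed limits (degrees/s): [147.25, 147.25, 180, 180, 180, 180, 180].

### API

Orientations are given as [roll, pitch, yaw] about the fixed x, y, z axes, in that order (R = Rz(yaw) Ry(pitch) Rx(roll)).
In Python, from cell import env gives the robot as it stands. The module is installed in compiled form; this text tells all that it offers.
- The arm moves only by the tool step_arm, never from a script. Its argument "steps" is one flat list of numbers, 5 for each row, row after row: the opening, from 0 (shut) to 1 (fully open), then the shift along the tool's x, y, z in mm, then the turn about the tool's z in degrees. In form: [grip, dx, dy, dz, roll, grip, dx, dy, dz, roll, ...]. A call has 1 to 12 rows; each row shifts and turns the commanded pose from where the row before left it, along the tool's axes as they then stand; what a row does not reach is not made up. A row lasts 1/8 s, in which the tool goes at most 62.5 mm and 10.7 degrees, less where a joint would pass 70% of its speed; a pose out of reach is approached as far as the arm can. A call with a gripper value outside its range is refused whole. The fingers move at their own pace and stop on an object; "grip_force" is the grip in N (left out, the last holds). Time passes only in rows, so rows that do not move let the fingers close. It gives the time, the measured TCP pose, the force, the opening and the grip force at its end, in the units of the state.
- env.get_obs(): the state, without advancing time (a new reading comes with each control period).
- env.read_camera(name): name is "scene" or "top"; returns a dict with "image" (420x560x3 uint8, red, green, blue), "camera_matrix" (3x3 intrinsics, pixels), "distortion" ([k1, k2, p1, p2, k3] as OpenCV has them; the pictures are not rectified), "R" (3x3) and "t" (3): a world point X has camera coordinates R X + t. Camera axes: x right, y down, z forward; pixel columns grow to the right and rows downward; lengths in m; the calibration is good to about 2 mm. A picture is of the moment at which its call begins. There is no depth.
- env.sign_off(): hands the job in; it is judged then, once.
The state is a dict: "time_s": time; "qpos": joint angles; "joint_velocities": joint speeds; "effort": joint torques, N m; "tool_pos": TCP position; "tool_rot": TCP orientation; "force": force on the tool from outside, world axes, zero at the start; "wrist_torque": the same for the moment, N m; "grip_width": finger opening in m; "grasp_force": force on a finger pad.
Only numpy, scipy, OpenCV 4.12 (cv2) and the standard library are available. Lean on these libraries where they do the work, as an engineer would, in place of code of your own. Each camera call takes 0.05 s, during which the arm holds its last target. There are 200 camera calls.

### The job

Open the grey charging box on the desk: with a light fingertip, feel along the four round places of the flat panel on its robot side to find the one that is a concealed, slightly sunken push catch, press that one fully in, and let go so that the lid springs up by itself. Do not push or pry the lid, and leave the mug, the gamepad and the bottle standing where they are. Nothing needs to be gripped; end clear of everything, with the lid up.

Things in the scene. Friction and masses are not known exactly. Their poses are not given: they have to be found in the camera images.
- box: Grey plastic charging box fixed to the desk, 240 (its x) by 280 (its y) by 65 mm high; origin at the centre of its underside on the desk, z up, -x side towards the robot. Its top is level all over at 65 mm: the panel takes the 100 mm nearest the robot (x = -120 to -20 mm) over the full width; the shut lid lies behind it (x = -18 to +118 mm).
- panel (a point): Panel surface at the middle of its row of four round holes (box x = -70, y = 0, z = 65 mm); axes as the box. Hole centres lie at y = -90, -30, +30, +90 mm from here; each is 44 mm across, 12 mm deep and holds a grey 41 mm disc. Three discs are rigid blanks level with the panel; the fourth, in any hole, is the catch, sunk 3 mm: find it by touch or by looking.
- catch (a joint): Travel of the hidden catch disc, straight down: 0 at rest (top 3 mm below the panel), 0.007 m fully in (top 10 mm below the panel). Spring return: it starts to give at about 2 N and is fully in at about 5 N; beyond about 4 mm it frees the lid. The blanks do not give at all.
- lid (a joint): Lid angle about its hinge along the box's far (+x) top edge: 0 shut (latched), 0.9 rad fully up against its stop. The lid is 137 mm deep, 280 mm wide and 7 mm thick. Once freed, its spring lifts it gently to the stop in about a second and keeps it there.
- lid_edge (a point): Middle of the lid's free edge, the edge nearest the robot, at half thickness; shut, it lies 51 mm behind the row of holes.
- mug: White mug, 80 mm across, 90 mm high, handle on its +y side, loose, standing to the right (-y) of the box; origin at the centre of its underside.
- gamepad: Black game controller lying on the desk to the left (+y) of the box, about 110 (x) by 166 (y) by 48 mm high, loose; origin under the middle of its body.
- pump: Purple plastic bottle with white cap, 60 mm across, 130 mm high, loose, standing by the far left (+x, +y) corner of the box; origin at the centre of its underside.

How it is judged (in metres and radians):
On the way:
1. the catch is pressed fully in (past 5.5 of its 7 mm) (value of joint catch above 0.0055 m), for 0.05 s.
At the end, for the whole second after the job is handed in: The lid stands up (more than 0.75 of its 0.9 rad) at rest, the catch is let go and back up (within 1.5 mm), and the mug, gamepad and bottle are within 30 mm of where they started (value of joint lid above 0.75 rad and velocity of joint lid between -0.1 and 0.1 rad/s and value of joint catch below 0.0015 m and distance of each of mug, gamepad, pump from where it was at the start of the episode below 0.03 m); the robot touches nothing.
It fails at once if the mug, gamepad or bottle is lifted, carried or pushed away (more than 30 mm) (distance of any of mug, gamepad, pump from where it was at the start of the episode above 0.03 m).
It fails at once if the mug or the bottle is tipped over (angle between any of mug, pump's own z axis and vertical above 0.5 rad).
It fails at once if the lid is pushed or pried (more than 10 N) (contact force between any of the fingers, the arm and lid above 10 N).
It fails at once if the fingers lean hard on things instead of feeling lightly (more than 50 N) (contact force between the fingers and anything else above 50 N).
It also fails if it takes over 45 s, if anything falls off the work surface, if the arm or the gripper's body presses on something with over 40 N, if the wrist force passes 120 N, or if a joint passes its speed limit or range.

## Working session

There is one attempt and no reset: what is moved stays moved. The work goes in short steps, Python scripts to look and compute and a tool call to move; the robot and the scene stay as the last step left them, time stands still between calls to the robot, and variables do not carry over. Pictures are saved under pics/ and viewed, at most 10 in all, crops included, and the job is handed in when it is done.

Besides the shell and the picture viewer there is one more tool, called after ">>>" by a JSON object that holds its "fn" and its "kwargs". step_arm: Moves the arm, as the interface text tells. Its arguments: {"type":"object","properties":{"steps":{"type":"array","items":{"type":"number"}},"grip_force":{"type":"number"}},"required":["steps"]}

```bash
mkdir -p pics
python3 - <<'E'
from cell import env
import cv2,numpy as np
o=env.get_obs();print(o['time_s'],o['tool_pos'],o['tool_rot'],o['force'],o['grip_width'])
for n in('scene','top'):
    c=env.read_camera(n);cv2.imwrite(f'pics/{n}0.png',c['image'][:,:,::-1])
    np.savez(f'{n}.npz',K=c['camera_matrix'],d=c['distortion'],R=c['R'],t=c['t'],im=c['image'])
    print(n,-np.array(c['R']).T@np.array(c['t']))
E
```

```text
0.0 [0.24936267 0.60002609 0.40366923] [-1.79890490e+02  7.03006419e-03  1.57438634e+02] [ 0.92863429 -0.14095056 -0.60717819] 0.08716134968764372
scene [1.1097244  0.5423151  0.72103912]
top [0.52444905 0.04649983 0.9446962 ]
```

View pics/top0.png

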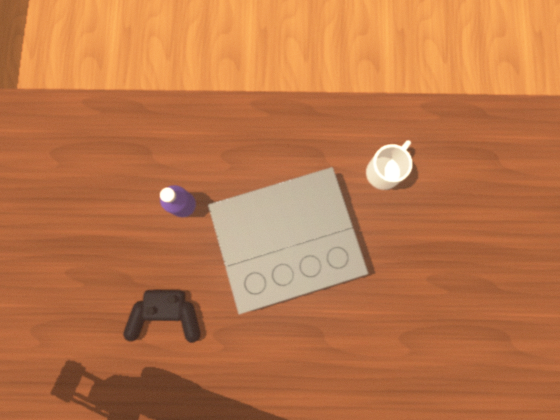

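View pics/scene0.png

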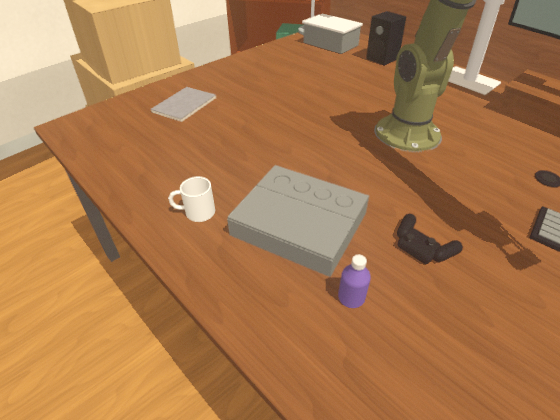

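Top view: box corners are near (209,206), (334,169), (367,275) and (239,312), with rings at about (255,283), (283,275), (310,266) and (338,258). The mug is at upper right, the bottle at upper left and the gamepad at lower left. Next I'll measure the box and zoom in on the rings.

```bash
cat > h.py <<'E'
import numpy as np,cv2
def ray(c,px,z):
    u=cv2.undistortPoints(np.array(px,float).reshape(-1,1,2),c['K'],c['d']).reshape(-1,2)
    d=np.c_[u,np.ones(len(u))]@c['R']; o=-c['R'].T@c['t']
    return o+d*((z-o[2])/d[:,2])[:,None]
def proj(c,X): return cv2.projectPoints(np.array(X,float),cv2.Rodrigues(c['R'])[0],c['t'],c['K'],c['d'])[0].reshape(-1,2)
E
python3 - <<'E'
from h import *
c=np.load('top.npz');im=c['im'].astype(int)
hsv=cv2.cvtColor(c['im'],cv2.COLOR_RGB2HSV)
m=((hsv[:,:,1]<70)&(hsv[:,:,2]>60)).astype(np.uint8)
m[:, :200]=0;m=cv2.morphologyEx(m,cv2.MORPH_OPEN,np.ones((5,5)))
cs,_=cv2.findContours(m,0,1);k=max(cs,key=cv2.contourArea)
k=k.reshape(-1,2); w=ray(c,k,.065)[:,:2]
r=cv2.minAreaRect((w*1000).astype(np.float32));print('rect',r,cv2.boxPoints(r).round())
rings=ray(c,[(255,283),(283,275),(310,266),(338,258)],.065);print(rings.round(4),np.linalg.norm(np.diff(rings,axis=0),axis=1))
print('objs',ray(c,[(168,195)],.13),ray(c,[(392,162)],.09),ray(c,[(163,308)],.03))
a=cv2.resize(c['im'][235:320,225:375],None,fx=5,fy=5,interpolation=2)
s=np.load('scene.npz')['im'][165:220,255:370]
b=cv2.resize(s,(750,359),interpolation=2)
f=lambda x:cv2.normalize(x,None,0,255,cv2.NORM_MINMAX)[:,:,::-1]
cv2.imwrite('pics/a.png',f(a));cv2.imwrite('pics/b.png',f(b))
E
```

```text
rect ((590.9097290039062, 52.16664123535156), (238.64077758789062, 279.915283203125), 18.07035255432129) [[ 434.  148.]
 [ 521. -118.]
 [ 748.  -44.]
 [ 661.  222.]]
[[ 0.4972  0.116   0.065 ]
 [ 0.5147  0.0582  0.065 ]
 [ 0.5342  0.0023  0.065 ]
 [ 0.5518 -0.056   0.065 ]] [0.0603549  0.05924533 0.06091426]
objs [[0.66808495 0.28933786 0.13      ]] [[ 0.75343882 -0.16694251  0.09      ]] [[0.43957957 0.31461404 0.03      ]]
```

View pics/a.png

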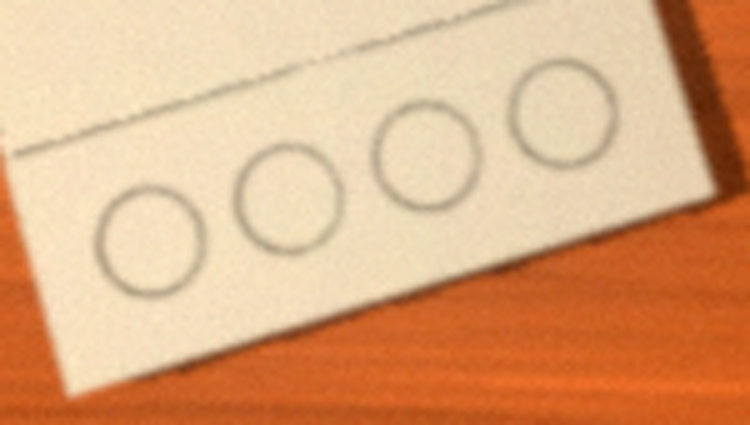

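View pics/b.png

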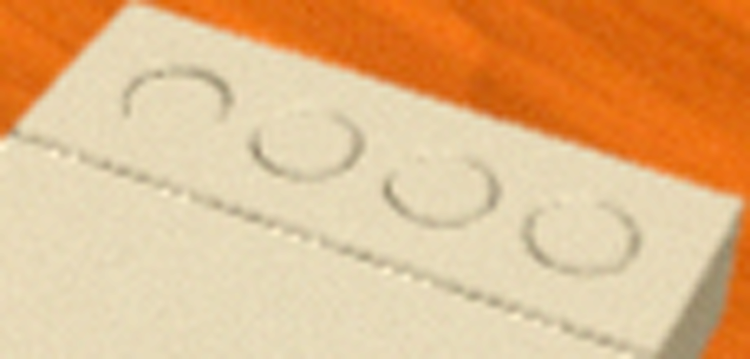

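In the scene view the far-left ring, robot-right at y = -90 mm, shows its far wall where the other three show the near gap. That makes it the likely sunken disc, at about (0.552, -0.055). The box measures 239 x 280 mm with yaw 18°. I'll shut the fingers and turn the closing axis along the box's y, which means yaw 198.

>>> {"fn": "step_arm", "kwargs": {"steps": [0,0,0,0,-10.2,0,0,0,0,-10.2,0,0,0,0,-10.2,0,0,0,0,-10]}}

```text
time_s: 0.6
tool_pos: [0.2494, 0.6001, 0.4041]
tool_rot: [-179.9, -0.0, -161.6]
force: [-0.8, 0.0, 0.1]
grip_width: 0.0547
grasp_force: 0.0
```

>>> {"fn": "step_arm", "kwargs": {"steps": [0,-7,-50,0,0,0,-7,-50,0,0,0,-7,-50,0,0,0,-7,-50,0,0,0,-7,-50,0,0,0,-7,-50,0,0,0,-7,-50,0,0,0,-7,-50,0,0,0,-7,-50,0,0,0,-7,-50,0,0,0,-7,-50,0,0,0,-7,-50,0,0]}}

```text
time_s: 2.1
tool_pos: [0.5154, 0.0542, 0.4045]
tool_rot: [180.0, -0.0, -161.9]
force: [1.7, 0.5, -0.4]
grip_width: 0.0005
grasp_force: 0.0
```

>>> {"fn": "step_arm", "kwargs": {"steps": [0,-1,-40,0,0,0,0,-40,0,0,0,0,-35,30,0,0,0,0,40,0,0,0,0,40,0,0,0,0,22,0,0,0,0,0,0,0,0,0,0,0]}}

```text
time_s: 3.1
tool_pos: [0.5521, -0.0533, 0.2737]
tool_rot: [-180.0, 0.1, -162.0]
force: [0.2, -0.1, 0.4]
grip_width: 0.0006
grasp_force: 0.0
```

Run:
```python
from cell import env
from h import *
o=env.get_obs();p=o['tool_pos'];print(p,o['force'],o['tool_rot'])
c=env.read_camera('scene');im=c['image']
cv2.imwrite('pics/c.png',cv2.resize(im[60:260,180:400],None,fx=3,fy=3)[:,:,::-1])
```

```text
[ 0.55206044 -0.05334894  0.27369431] [ 0.20004564 -0.08486707  0.38761835] [-1.79977261e+02  7.14067026e-02 -1.61959789e+02]
```

View pics/c.png

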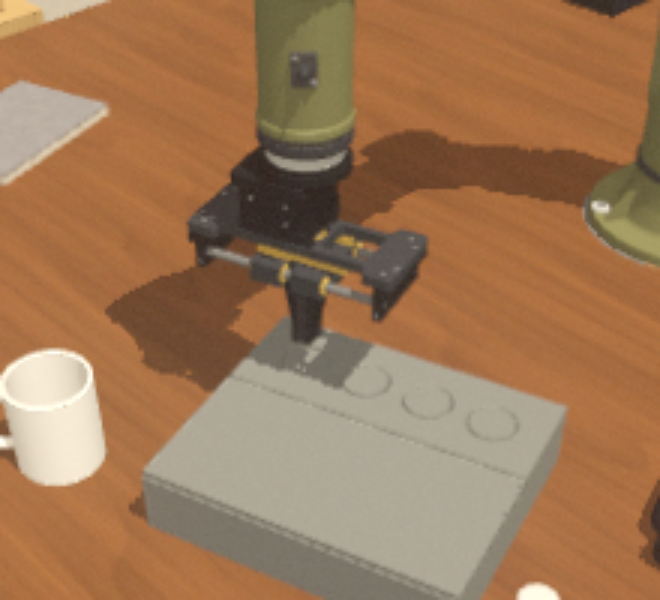

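The wide gripper body lies along the row, and the fingers hang over the rightmost hole, clear of the lid. I'll shift 2 mm and come down gently.

>>> {"fn": "step_arm", "kwargs": {"steps": [0,0,-2,10,0,0,0,0,10,0,0,0,0,3,0,0,0,0,1.5,0,0,0,0,1,0,0,0,0,0,0]}}

```text
time_s: 3.9
tool_pos: [0.5524, -0.0552, 0.2474]
tool_rot: [-180.0, 0.0, -162.0]
force: [0.3, 0.4, 0.0]
grip_width: 0.0001
grasp_force: 0.0
```

>>> {"fn": "step_arm", "kwargs": {"steps": [0,0,0,1.5,0,0,0,0,0,0]}}

```text
time_s: 4.15
tool_pos: [0.5522, -0.0552, 0.2457]
tool_rot: [180.0, 0.0, -162.0]
force: [0.1, -0.8, 0.3]
grip_width: 0.0008
grasp_force: 0.0
```

The tip is at 63.7 mm, below panel level, with no force, which fits the sunken disc. I'll continue in small steps.

>>> {"fn": "step_arm", "kwargs": {"steps": [0,0,0,1.5,0,0,0,0,0,0]}}

```text
time_s: 4.4
tool_pos: [0.5524, -0.0552, 0.2444]
tool_rot: [-180.0, 0.0, -162.0]
force: [0.4, 0.3, -0.1]
grip_width: 0.0003
grasp_force: 0.5
```

>>> {"fn": "step_arm", "kwargs": {"steps": [0,0,0,1.5,0,0,0,0,0,0]}}

```text
time_s: 4.65
tool_pos: [0.5524, -0.0552, 0.243]
tool_rot: [-180.0, 0.0, -162.0]
force: [-1.8, 1.0, 3.3]
grip_width: 0.0005
grasp_force: 1.7
```

>>> {"fn": "step_arm", "kwargs": {"steps": [0,0,0,1.5,0,0,0,0,0,0]}}

```text
time_s: 4.9
tool_pos: [0.5524, -0.0552, 0.2414]
tool_rot: [-180.0, 0.0, -162.0]
force: [-1.0, 0.5, 4.8]
grip_width: 0.0003
grasp_force: 2.0
```

The disc gives softly at 3 to 5 N, so this is the catch. I'll press it fully in.

>>> {"fn": "step_arm", "kwargs": {"steps": [0,0,0,1.5,0,0,0,0,1.5,0,0,0,0,1,0,0,0,0,0,0]}}

```text
time_s: 5.4
tool_pos: [0.5524, -0.0552, 0.2376]
tool_rot: [180.0, 0.0, -162.0]
force: [-1.4, 0.3, 6.3]
grip_width: 0.0003
grasp_force: 3.4
```

>>> {"fn": "step_arm", "kwargs": {"steps": [0,0,0,0.7,0,0,0,0,0,0]}}

```text
time_s: 5.65
tool_pos: [0.5524, -0.0553, 0.2376]
tool_rot: [180.0, 0.0, -162.0]
force: [-3.6, 0.2, 10.6]
grip_width: 0.0002
grasp_force: 5.5
```

The position has stopped changing while the force rises, so the catch is bottomed after about 7 mm. I'll let go straight up, then back off towards the robot.

>>> {"fn": "step_arm", "kwargs": {"steps": [0,0,0,-5,0,0,0,0,-8,0,0,0,0,-12,0,0,10,0,-25,0,0,15,0,-40,0,0,15,0,-40,0,0,15,0,-40,0,0,0,0,0,0,0,0,0,0,0,0,0,0,0,0,0,0,0,0,0,0,0,0,0,0]}}

```text
time_s: 7.15
tool_pos: [0.5, -0.0721, 0.4059]
tool_rot: [180.0, -0.1, -162.0]
force: [-0.1, 0.6, 0.8]
grip_width: 0.0003
grasp_force: 0.0
```

Run:
```python
from cell import env
from h import *
o=env.get_obs();print(o['time_s'],o['tool_pos'],o['force'])
c=env.read_camera('scene')
cv2.imwrite('pics/d.png',c['image'][:,:,::-1])
```

```text
7.15 [ 0.50000561 -0.07208402  0.40590599] [-0.13486896  0.62313503  0.84286575]
```

View pics/d.png

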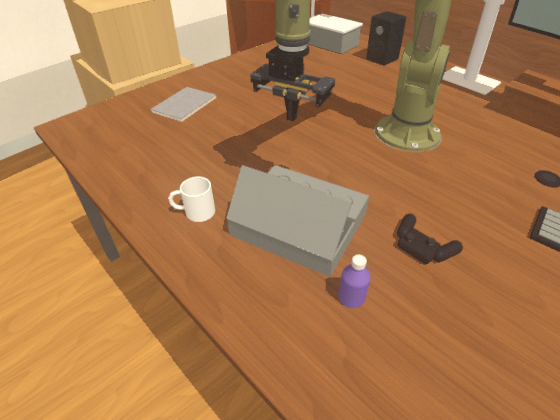

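The lid is coming up, with its free edge around (240,172) to (345,222), and nothing else has moved. I'll wait for it to settle and check its angle.

>>> {"fn": "step_arm", "kwargs": {"steps": [0,0,0,0,0,0,0,0,0,0,0,0,0,0,0,0,0,0,0,0,0,0,0,0,0,0,0,0,0,0,0,0,0,0,0,0,0,0,0,0,0,0,0,0,0,0,0,0,0,0,0,0,0,0,0,0,0,0,0,0]}}

```text
time_s: 8.7
tool_pos: [0.5, -0.0722, 0.4066]
tool_rot: [180.0, 0.0, -162.0]
force: [0.5, -0.2, 0.0]
grip_width: 0.0004
grasp_force: 0.0
```

Run:
```python
from cell import env
from h import *
c=env.read_camera('scene');C={'K':c['camera_matrix'],'d':c['distortion'],'R':c['R'],'t':c['t']}
a=np.radians(18.07);ex=np.array([np.cos(a),np.sin(a),0]);ey=np.array([-np.sin(a),np.cos(a),0]);o=np.array([.5909,.0522,0])
im=c['image'].copy()
for th,col in((.75,(255,0,0)),(.9,(0,255,0))):
    P=proj(C,[o+ex*(.118-.137*np.cos(th))+ey*y+np.array([0,0,.065+.137*np.sin(th)]) for y in(-.14,.14)])
    for p in P: cv2.circle(im,tuple(int(v) for v in p.round()),1,col,-1)
cv2.imwrite('pics/e.png',cv2.resize(im[120:320,160:400],None,fx=3,fy=3)[:,:,::-1])
```

```text
(no output)
```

View pics/e.png

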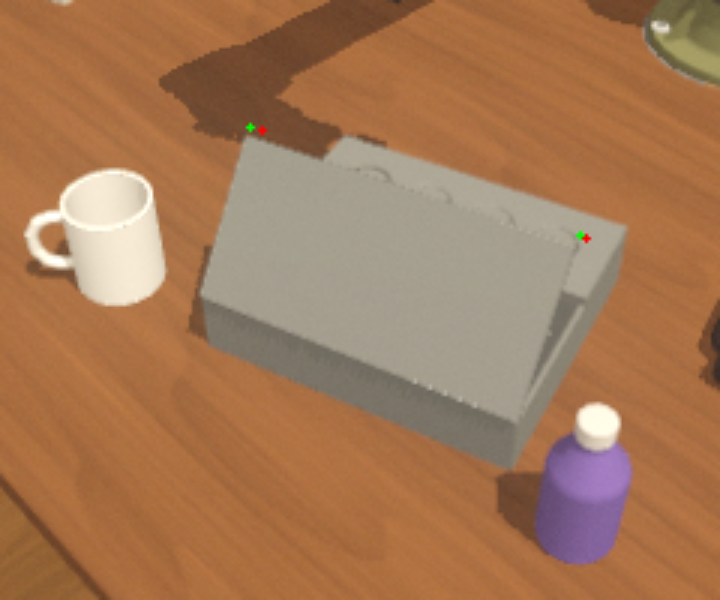

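The lid's corners are at about (246,137) and (580,243), in line with the 0.9 rad markers and past the 0.75 rad ones. The mug and bottle are standing and the arm is clear, so I'll hand the job in.

```bash
python3 -c "
from cell import env
print(env.sign_off())"
```

```text
the job is handed in; nothing more can be done
None
```

I found the catch in the rightmost hole (y = -90 mm) by looking, confirmed it with a light touch there without feeling the other three, pressed it fully in and let go; the lid sprang up to about 0.9 rad, nothing else was touched, and the job is handed in, though the hand-in gave no verdict.

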